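Set up the soldering place around a circuit board

ROBOT

A 6-joint arm with a two-finger parallel gripper is mounted at the origin on the work surface. World frame = base frame: x ahead of the robot, y to its left, z up, the work surface at z = 0. Lengths are in m, angles in rad, forces in N, time in s.
With the tool pointing down it reaches from about 0.425 to 0.95 m from the base axis. Payload 3.5 kg.
Tool frame: the origin (TCP) lies between the finger pads; the fingertips stand 22 mm ahead of it and the grasp point (between the pads) lies 3 mm ahead of it (ctrl.nose_length is the z of the fingertips in the tool frame, in m); z points along the fingers, y is the line along which they close (so a half turn about z gives the same grasp; the last joint's range is limited). The gripper opens to 85 mm and grips with 20 to 120 N. Pads are 22 mm wide; open, the fingers measure 114 mm over their backs; the gripper's body (76 mm by 85 mm) begins 54 mm behind the grasp point. The pads swing forward as they close: fully open they stand 13 mm farther back than shut.
Start: joints at [1.048, 0.286, 1.577, -0, 1.279, -0.15], TCP at [0.246, 0.629, 0.253] pointing down, gripper open.
Joint ranges: [-2.77, 2.77], [-0.9, 2.22], [0.21, 2.48], [-1.53, 4.67], [0.24, 2.81], [-2.84, 2.84]. Speed limits (rad/s): [2.79, 2.79, 3.14, 3.14, 3.14, 3.14].

INTERFACE

Orientations are given as a unit quaternion [x, y, z, w].
In Python, from plant import ctrl gives the robot as it stands. The module is installed in compiled form; this text tells all that it offers.
- The arm moves only by the tool send_rows, never from a script. Its argument "rows" is text: rows parted by semicolons, each of 7 numbers parted by spaces: the turn, a rotation vector about the tool's x, y, z in normalised numbers (1 is 180 degrees), then the shift along the tool's x, y, z in a scale on which 1.0 is 50 cm, then the opening, from -1 (shut) to 1 (fully open). A call has 1 to 8 rows; each row is the pose to reach, as a shift and turn from the pose commanded when the call began, along the tool's axes at that moment; what a row does not reach only later rows make up. A row lasts 1/8 s, in which the tool goes at most 62.5 mm and 10.7 degrees, less where a joint would pass 70% of its speed; a pose out of reach is approached as far as the arm can. A call with a gripper value outside its range is refused whole. The fingers move at their own pace and stop on an object; "grip_force" is the grip in N (left out, the last holds). Time passes only in rows, so rows that repeat a pose let the fingers close. It gives the time, the measured TCP pose, the force, the opening and the grip force at its end, in the units of the state.
- ctrl.get_state(): the state, without advancing time (a new reading comes with each control period).
- ctrl.read_camera(name): name is "side" or "top" or "wrist"; returns a dict with "color" (420x560x3 uint8, red, green, blue), "fx", "fy", "cx", "cy" (pixels), "extrinsics" (4x4, takes a point from world to camera coordinates). Camera axes: x right, y down, z forward; pixel columns grow to the right and rows downward; lengths in m; the calibration is good to about 2 mm. A picture is of the moment at which its call begins. There is no depth.
- ctrl.sign_off(): hands the job in; it is judged then, once.
Trained networks look in a picture, given as the dict that the camera call returned (one of the last four; its "shot" number tells which), for a name from the list of things; names that differ only in an ending like _2 or _b are one class to them, and where a whole thing is asked for, a point or a joint stands for the part that bears it (a point fixed in the world has none). Each returns a list of dicts, best first, with "p" (0 to 1); they miss things now and then, are a little off and sometimes report something else, mostly with a low value. They report only what shows in the picture. A call takes as long as a camera call. They do not tell look-alikes from the thing itself.
- ctrl.look_for(picture, target): "position" ([x, y, z] in m, in the coordinates of the camera as it stood for that picture, good to about 4 mm: the middle of the surface that is visible of it).
The state is a dict: "time": time; "qpos": joint angles; "dq": joint speeds; "joint_efforts": joint torques, N m; "eef_pos": TCP position; "tcp_rot": TCP orientation; "contact_force": force on the tool from outside, world axes, zero at the start; "wrist_torque": the same for the moment, N m; "opening": opening from 0.0 (shut) to 1.0 (fully open); "finger_force": force on a finger pad.
Only numpy, scipy, OpenCV 4.12 (cv2) and the standard library are available. Lean on these libraries where they do the work, as an engineer would, in place of code of your own. Each camera call takes 0.05 s, during which the arm holds its last target. There are 200 camera calls.

TASK

Get this circuit board ready for soldering: set the finned heat sink centred and square on the big black chip in the middle of the board, and the small fan centred and square on top of the heat sink. Stand the solder reel flat on the bench just left of the board holder and the flat metal paste tin just in front of the soldering-iron stand (left and front as seen from the robot, front being the robot's side), each centred on that side and about 2 cm clear of it. Leave the bottle, the jar and the screwdriver where they are.

Things in the scene. Friction and masses are not known exactly. Their poses are not given: they have to be found in the camera images.
- board_holder: fixed board holder, 110 (x) by 130 mm (y): end rails 32 mm high at y = +-65 mm (outer faces) hold a green board, top 30 mm above the bench. In its middle a black chip, 36 by 36 mm, top 34 mm above the bench; small parts up to 39 mm high near the corners (34 mm or more off centre in x and 32 in y). Origin: on the bench below the chip's centre; x away from the robot, y left, within 10 deg; z up.
- iron_stand: fixed soldering-iron stand, black base 110 by 110 by 18 mm, 60 mm high block with blue sides, iron leaning away from the robot up to 125 mm high and at most 30 mm past the far edge. Origin: centre of the base's underside, on the bench; front face at x = -55 mm; x away from the robot, y left, within 10 deg; z up. Stand and board holder may swap sides.
- heat_sink: loose aluminium heat sink, 40 by 40 mm, 25 mm high, 60 g: 5 mm base plate with seven upright fins along its x. Origin: centre of its underside; z up.
- fan: loose square cooling fan, black frame 40 by 40 mm, 12 mm thick, 25 g, lying flat, with round hub and grey blades. Origin: centre of its underside; z up.
- solder_reel: loose solder reel lying flat (hole upright), round, 52 mm diameter, 38 mm high, grey flanges top and bottom with bright solder wire between, pale label with dark hole on top, 220 g. Origin: centre of its underside; z up.
- paste_tin: loose closed flat round metal tin of tip paste, 56 mm diameter, 28 mm high, 80 g. Origin: centre of its underside; z up.
- flux_bottle: bystander: loose white plastic bottle with black cap, 36 mm diameter, 90 mm high, standing. Origin: centre of its underside. Not to be disturbed.
- jar: bystander: loose amber jar with black cap, 44 mm diameter, 60 mm high, standing. Origin: centre of its underside. Not to be disturbed.
- screwdriver: bystander: loose screwdriver, 130 mm long, lying on the bench along its x (handle to -x). Not to be disturbed.
Not all that is in view belongs to the job. What is shaped like the heat_sink but brown, purple or turquoise is not meant.

How it is judged:
By the outcome, as a careful person would: the job done as asked, in the order asked, and still so for the second after the job is handed in, with the robot touching nothing.
It also fails if it takes over 106 s, if anything falls off the work surface, if the arm or the gripper's body presses on something with over 40 N, if the wrist force passes 120 N, or if a joint passes its speed limit or range.

## Working session

There is one attempt and no reset: what is moved stays moved. The work goes in short steps, Python scripts to look and compute and a tool call to move; the robot and the scene stay as the last step left them, time stands still between calls to the robot, and variables do not carry over. Pictures are saved under pics/ and viewed, at most 17 in all, crops included, and the job is handed in when it is done.

Besides the shell and the picture viewer there is one more tool, called after ">>>" as name(argument=value, ...) on one line, values as JSON. send_rows: Moves the arm, as the interface text tells. Its arguments: {"type":"object","properties":{"rows":{"type":"string"},"grip_force":{"type":"number"}},"required":["rows"]}

```bash
mkdir -p pics; cat > h.py <<'E'
import numpy as np, cv2
from plant import ctrl
from scipy.spatial.transform import Rotation as R
def shot(n,save=None):
    p=ctrl.read_camera(n)
    if save: cv2.imwrite('pics/'+save,cv2.cvtColor(p['color'],cv2.COLOR_RGB2BGR))
    return p
def toworld(p,c):
    E=np.array(p['extrinsics']); return E[:3,:3].T@(np.array(c)-E[:3,3])
def proj(p,w):
    E=np.array(p['extrinsics']); c=E[:3,:3]@np.array(w)+E[:3,3]
    return np.array([p['fx']*c[0]/c[2]+p['cx'],p['fy']*c[1]/c[2]+p['cy']])
def unproj(p,uv,z):
    E=np.array(p['extrinsics']); d=E[:3,:3].T@np.array([(uv[0]-p['cx'])/p['fx'],(uv[1]-p['cy'])/p['fy'],1.])
    o=-E[:3,:3].T@E[:3,3]; return o+d*(z-o[2])/d[2]
E
cat > a.py <<'E'
from h import *
np.set_printoptions(precision=3,suppress=True)
s=ctrl.get_state(); print(s['time'],s['eef_pos'],s['tcp_rot'],s['opening'],ctrl.nose_length)
for n in ['top','side']:
    p=shot(n,n+'0.png'); 
    print(n,p['fx'],toworld(p,[0,0,0]))
    for t in 'board_holder iron_stand heat_sink fan solder_reel paste_tin flux_bottle jar screwdriver'.split():
        for d in ctrl.look_for(p,t)[:4]:
            w=toworld(p,d['position']); print(t,round(d['p'],2),w,proj(p,w).round())
E
python3 a.py
```

```text
0.0 [0.246 0.628 0.252] [ 0.185  0.983 -0.001 -0.   ] 1.0011821567800034 0.022
top 390.0926398391626 [0.415 0.028 0.954]
board_holder 0.68 [0.569 0.19  0.031] [214. 187.]
iron_stand 0.68 [ 0.553 -0.179  0.017] [367. 196.]
heat_sink 0.89 [0.51  0.388 0.017] [134. 211.]
heat_sink 0.86 [0.434 0.334 0.018] [154. 243.]
heat_sink 0.8 [0.412 0.219 0.015] [201. 253.]
heat_sink 0.78 [0.346 0.348 0.017] [146. 280.]
fan 0.71 [ 0.525 -0.376  0.011] [449. 208.]
solder_reel 0.84 [ 0.444 -0.033  0.04 ] [307. 240.]
paste_tin 0.97 [0.672 0.044 0.031] [275. 145.]
flux_bottle 0.34 [ 0.444 -0.036  0.038] [308. 240.]
jar 0.59 [ 0.521 -0.373  0.007] [447. 210.]
jar 0.53 [0.676 0.155 0.061] [228. 140.]
screwdriver 0.59 [ 0.719 -0.132  0.024] [347. 128.]
side 447.3296315944103 [ 0.13  -0.84   0.883]
board_holder 0.59 [0.562 0.173 0.029] [276. 182.]
iron_stand 0.61 [ 0.55  -0.207  0.021] [329. 271.]
heat_sink 0.73 [0.417 0.21  0.019] [228. 188.]
heat_sink 0.71 [0.502 0.383 0.019] [236. 153.]
heat_sink 0.56 [0.429 0.322 0.023] [221. 166.]
heat_sink 0.51 [0.441 0.436 0.02 ] [214. 148.]
fan 0.7 [ 0.528 -0.384  0.013] [357. 332.]
solder_reel 0.57 [ 0.444 -0.046  0.036] [267. 236.]
solder_reel 0.37 [0.562 0.036 0.049] [294. 204.]
paste_tin 0.58 [0.668 0.031 0.027] [327. 202.]
flux_bottle 0.63 [0.558 0.038 0.049] [293. 204.]
flux_bottle 0.46 [0.429 0.32  0.023] [221. 167.]
jar 0.52 [0.672 0.144 0.036] [312. 177.]
screwdriver 0.58 [ 0.725 -0.135  0.019] [373. 235.]
```

```bash
python3 -c "
import cv2
a=cv2.imread('pics/top0.png');cv2.imwrite('pics/top0c.png',cv2.resize(a[90:330,90:490],None,fx=2,fy=2,interpolation=cv2.INTER_CUBIC))
cv2.imwrite('pics/hs0.png',cv2.resize(a[190:300,110:240],None,fx=5,fy=5,interpolation=cv2.INTER_CUBIC))"
```

```text
(no output)
```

View pics/top0c.png

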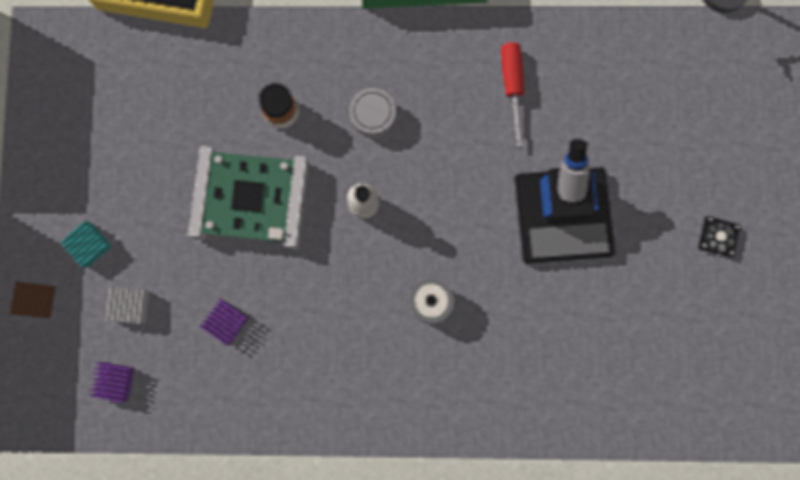

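View pics/hs0.png

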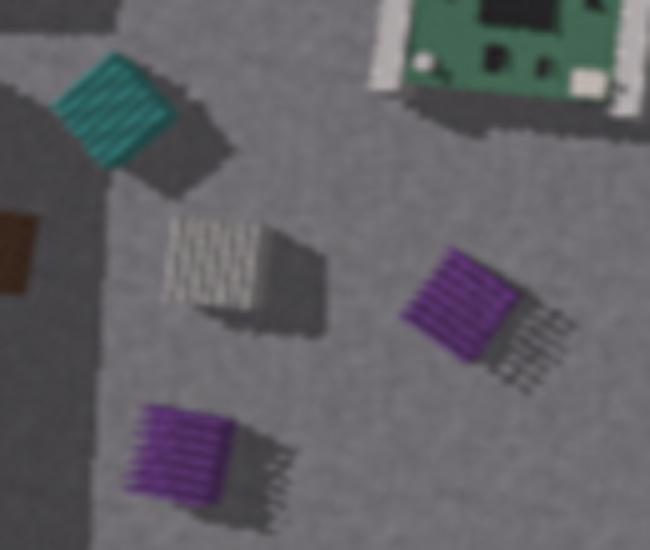

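The silver finned part at top-image px (153,242), crop (215,262), fits the heat sink. The purple ones at (201,253) and (146,280), the teal one at (134,211) and the brown plate at (106,240) are look-alikes; the enlarged crop confirms it. The other parts in the enlarged top view:
- Holder: (248,197)
- Reel: (432,301)
- Tin: (373,110)
- Fan: (721,237)
- Stand: (568,215)

Next I move over the heat sink.

```bash
cat >> h.py <<'E'
def plan(xyz,ang=None):
    """ang: world direction (deg) of tool y. prints turn about tool z and shift in tool axes, plus tilt correction"""
    s=ctrl.get_state(); r=R.from_quat(s['tcp_rot']); M=r.as_matrix()
    sh=M.T@(np.array(xyz)-s['eef_pos'])*1000
    cur=np.degrees(np.arctan2(M[1,1],M[0,1]))
    if ang is None: ang=cur
    d=(ang-cur+90)%180-90
    a=np.radians(cur+d); y=np.array([np.cos(a),np.sin(a),0]); z=np.array([0,0,-1.]); x=np.cross(y,z)
    rv=np.degrees((r.inv()*R.from_matrix(np.c_[x,y,z])).as_rotvec())
    print('t',round(s['time'],2),'cur ang',cur.round(2),'turn',rv.round(2),'shift',sh.round(1),'q6',np.round(s['qpos'][5],2),'F',np.round(s['contact_force'],1),'op',round(s['opening'],3))
E
python3 -c "
from h import *
plan([.43,.31,.26],90)"
```

```text
t 1.0 cur ang 68.64 turn [ -0.    -0.   -21.36] shift [-287.6 -229.7   -6.7] q6 -0.15 F [ 0.1 -0.2  1. ] op 1.004
```

The manual's scale: shifts go in shares of 50 cm and turns go in shares of 180 degrees. Converting my numbers, -288 mm / 500 = -0.576, -230 mm / 500 = -0.46, -21.4 degrees / 180 = -0.1189.

>>> send_rows(rows="0 0 -0.1189 -0.576 -0.46 -0.014 1;0 0 -0.1189 -0.576 -0.46 -0.014 1;0 0 -0.1189 -0.576 -0.46 -0.014 1;0 0 -0.1189 -0.576 -0.46 -0.014 1;0 0 -0.1189 -0.576 -0.46 -0.014 1;0 0 -0.1189 -0.576 -0.46 -0.014 1;0 0 -0.1189 -0.576 -0.46 -0.014 1;0 0 -0.1189 -0.576 -0.46 -0.014 1")

```text
time: 2.0
eef_pos: [0.4302, 0.3096, 0.2605]
tcp_rot: [-0.0, 1.0, 0.0, -0.0]
contact_force: [-0.3, -1.2, -0.1]
opening: 0.999
finger_force: 0.0
```

```bash
python3 -c "
from h import *
np.set_printoptions(precision=4,suppress=True)
p=shot('wrist','w1.png'); print(p['fx'],toworld(p,[0,0,0]),np.array(p['extrinsics'])); s=ctrl.get_state(); print(s['eef_pos'],s['dq'])
for t in ['heat_sink','board_holder']:
  for d in ctrl.look_for(p,t)[:3]:
    w=toworld(p,d['position']);print(t,d['p'],w,proj(p,w))
plan([.43,.31,.26],90)"
```

```text
323.76428713492487 [0.3554 0.3108 0.381 ] [[-0.0014  1.      0.0007 -0.3106]
 [ 0.957   0.0011  0.29   -0.451 ]
 [ 0.29    0.0011 -0.957   0.2612]
 [ 0.      0.      0.      1.    ]]
[0.4299 0.3102 0.2604] [ 0.0204  0.0044 -0.0032 -0.0046  0.     -0.0025]
heat_sink 0.95 [0.4158 0.2231 0.0187] [204.3694 163.9487]
heat_sink 0.94 [0.4406 0.454  0.0199] [407.4734 185.9873]
heat_sink 0.84 [0.3446 0.3511 0.0109] [319.577   97.6421]
board_holder 0.64 [ 0.4438 -0.0041  0.016 ] [ 10.1739 187.4173]
board_holder 0.59 [0.5519 0.2158 0.0302] [203.8434 277.1723]
t 2.15 cur ang 90.16 turn [ 0.01 -0.02  0.16] shift [-0.5 -0.7  0.2] q6 -1.14 F [-0.5  0.5 -0.1] op 1.0
```

View pics/w1.png

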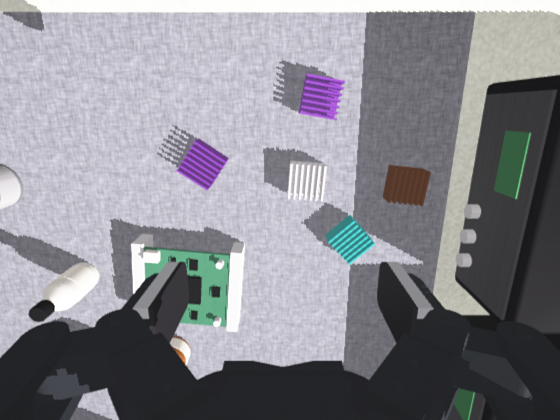

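The wrist view shows the silver sink at (307,181) with its fins along image v, so world x. The holder is at (187,285), partly hidden by the finger. Next I move closer over the sink.

```bash
cat >> h.py <<'E'
def rect(p,mask,z,near,show=None):
    """largest blob nearest px; its minAreaRect projected on plane z -> world centre, edge angles, sizes"""
    n,l,st,c=cv2.connectedComponentsWithStats(mask.astype(np.uint8))
    i=min([k for k in range(1,n) if st[k,4]>150],key=lambda k:np.hypot(*(c[k]-near)))
    ys,xs=np.nonzero(l==i); w=np.array([unproj(p,(u,v),z)[:2] for u,v in zip(xs,ys)])
    (cx,cy),sz,a=cv2.minAreaRect((w*1000).astype(np.float32))
    return (cx,cy),sz,a,st[i],w.mean(0)*1000
E
python3 -c "
from h import *
p=shot('wrist'); w=unproj(p,(307,181),.02); print(w); plan([w[0],w[1],.14],90)"
```

```text
[0.43406421 0.33981247 0.02      ]
t 2.2 cur ang 90.17 turn [ 0.   -0.01  0.17] shift [ -4.7  29.1 120.2] q6 -1.14 F [ 0.5  0.  -0.1] op 0.998
```

Converted, 120 mm / 500 = 0.24, 29 mm / 500 = 0.058.

>>> send_rows(rows="0 0 0 -0.01 0.058 0.24 1;0 0 0 -0.01 0.058 0.24 1;0 0 0 -0.01 0.058 0.24 1;0 0 0 -0.01 0.058 0.24 1")

```text
time: 2.7
eef_pos: [0.4359, 0.3395, 0.1422]
tcp_rot: [-0.001, 1.0, 0.0, 0.001]
contact_force: [0.4, -0.4, 1.4]
opening: 0.997
finger_force: 0.0
```

```bash
python3 -c "
from h import *
p=shot('wrist','w2.png'); plan([.434,.339,.14],90); g=p['color'].astype(int)
print(g[150:260:8,250:330:8].mean(2).astype(int))
m=(g.min(2)>205)
print(proj(p,(.434,.339,.025)))
print(rect(p,cv2.morphologyEx(m.astype(np.uint8),cv2.MORPH_CLOSE,np.ones((9,9))),.025,proj(p,(.434,.339,.025))))"
```

```text
t 2.75 cur ang 90.09 turn [0.13 0.26 0.09] shift [ 2.7 -0.6  3.4] q6 -1.09 F [1.  0.3 0.7] op 1.0
[[213 220 198 216 210 214 210 201 216 213]
 [207 200 225 204 203 216 222 204 218 201]
 [129 132 125 133 205 212 210 215 223 203]
 [129 134 129 130 142 136 216 219 220 204]
 [134 202 193 189 189 181 182 190 222 222]
 [126 178 196 223 231 246 252 255 218 217]
 [137 185 192 198 208 215 232 245 206 213]
 [136 186 190 193 194 199 200 222 203 220]
 [134 193 194 193 193 193 205 212 202 218]
 [217 253 244 245 192 191 193 207 213 223]
 [218 213 234 212 204 207 211 229 222 210]
 [204 224 214 201 199 218 218 121 136 205]
 [208 202 224 214 213 211 131 119 134 133]
 [218 202 222 206 206 126 123 123 124 129]]
[280.13147944 206.89305871]
((446.5748291015625, 244.1858673095703), (303.2200927734375, 296.6478576660156), 0.08495685458183289, array([    0,     0,   362,   379, 84661], dtype=int32), array([412.22127887, 271.55841066]))
```

View pics/w2.png

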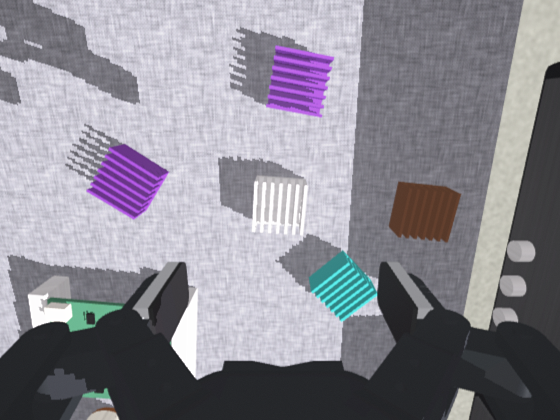

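```bash
python3 -c "
import cv2
a=cv2.imread('pics/w2.png');cv2.imwrite('pics/w2c.png',cv2.resize(a[165:245,230:330],None,fx=7,fy=7,interpolation=cv2.INTER_CUBIC))"
```

```text
(no output)
```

View pics/w2c.png

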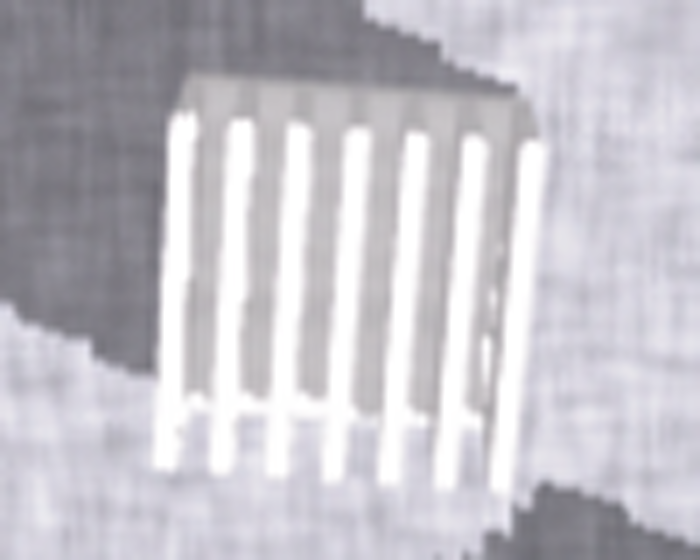

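The crop shows the fin tops with corners TL (170,110), TR (545,142), BR (513,493) and BL (152,470).

```bash
python3 -c "
from h import *
p=shot('wrist'); c=[(170,110),(545,142),(513,493),(152,470)]
w=np.array([unproj(p,(230+u/7-.4,165+v/7-.4),.025)[:2] for u,v in c])*1000; print(w.round(1))
m=w.mean(0); print(m,[np.linalg.norm(w[i]-w[i-1]).round(1) for i in range(4)])
d=(w[1]-w[0])+(w[2]-w[3]); a=np.degrees(np.arctan2(d[1],d[0])); e=(w[3]-w[0])+(w[2]-w[1]); print(a,np.degrees(np.arctan2(e[1],e[0])))
plan([m[0]/1000,m[1]/1000,.028],a)"
```

```text
[[414.5 319.5]
 [418.  359.9]
 [458.8 357.3]
 [456.1 316.5]]
[436.84362181 338.31953555] [np.float64(41.6), np.float64(40.6), np.float64(40.9), np.float64(40.9)]
85.671844957198 -3.878662172055406
t 2.8 cur ang 90.07 turn [0.17 0.31 4.39] shift [  0.8  -1.5 115.9] q6 -1.09 F [-0.4  0.5 -0.4] op 1.0
```

Converted, 85 mm / 500 = 0.17, 60 mm / 500 = 0.12, 4.2 degrees / 180 = 0.0233.

>>> send_rows(rows="0 0 0.0233 0.002 -0.003 0.12 1;0 0 0.0233 0.002 -0.003 0.17 1;0 0 0.0233 0.002 -0.003 0.17 1;0 0 0.0233 0.002 -0.003 0.17 1")

```text
time: 3.3
eef_pos: [0.4362, 0.3379, 0.0583]
tcp_rot: [0.036, 0.999, 0.001, 0.002]
contact_force: [0.3, 0.1, 0.3]
opening: 0.997
finger_force: 0.0
```

```bash
python3 -c "
from h import *
plan([.4368,.3383,.028],85.9);plan([.4368,.3383,.028],85.9)"
```

```text
t 3.3 cur ang 85.84 turn [ 0.16  0.26 -0.06] shift [-0.4  0.3 30.3] q6 -1.02 F [0.3 0.1 0.3] op 0.997
t 3.3 cur ang 85.84 turn [ 0.16  0.26 -0.06] shift [-0.4  0.3 30.3] q6 -1.02 F [0.3 0.1 0.3] op 0.997
```

Converted, 29 mm / 500 = 0.058.

>>> send_rows(rows="0 0 0 0 0 0.058 1;0 0 0 0 0 0.058 1;0 0 0 0 0 0.058 0;0 0 0 0 0 0.058 -0.3;0 0 0 0 0 0.058 -0.3;0 0 0 0 0 0.058 -0.3;0 0 0 0 0 0.058 -0.3;0 0 0 0 0 0.058 -0.3", grip_force=30)

```text
time: 4.3
eef_pos: [0.4352, 0.3376, 0.0277]
tcp_rot: [0.036, 0.999, 0.001, 0.001]
contact_force: [-1.2, -0.6, 6.1]
opening: 0.459
finger_force: 32.3
```

```bash
python3 -c "
from h import *
plan([.605,.19,.20],84)"
```

```text
t 4.3 cur ang 85.84 turn [0.07 0.1  1.84] shift [-180.4 -134.7 -172.1] q6 -1.02 F [-1.2 -0.6  6.1] op 0.459
```

Converted, -180 mm / 500 = -0.36, -172 mm / 500 = -0.344, 1.8 degrees / 180 = 0.01.

>>> send_rows(rows="0 0 0 0 0 -0.12 -0.3;0 0 0 0 0 -0.24 -0.3;0 0 0.01 -0.12 -0.09 -0.344 -0.3;0 0 0.01 -0.22 -0.17 -0.344 -0.3;0 0 0.01 -0.3 -0.23 -0.344 -0.3;0 0 0.01 -0.36 -0.27 -0.344 -0.3;0 0 0.01 -0.36 -0.27 -0.344 -0.3;0 0 0.01 -0.36 -0.27 -0.344 -0.3")

```text
time: 5.3
eef_pos: [0.6032, 0.1893, 0.1973]
tcp_rot: [0.052, 0.999, -0.0, -0.001]
contact_force: [-0.1, 0.0, -0.8]
opening: 0.462
finger_force: 31.5
```

```bash
python3 -c "
from h import *
plan([.605,.19,.20],84)
p=shot('wrist','w3.png');plan([.605,.19,.20],84)
np.save('w3.npy',p['extrinsics'])
a=cv2.imread('pics/w3.png');cv2.imwrite('pics/w3c.png',cv2.resize(a[0:300,120:480],None,fx=2,fy=2,interpolation=cv2.INTER_CUBIC))"
```

```text
t 5.3 cur ang 84.01 turn [-0.01 -0.13  0.01] shift [-1.7  0.9 -2.7] q6 -1.32 F [-0.1  0.  -0.8] op 0.462
t 5.35 cur ang 84.08 turn [-0.01 -0.12  0.08] shift [-2.1  0.3 -2.6] q6 -1.32 F [-0.6 -0.3 -1.8] op 0.462
```

View pics/w3c.png

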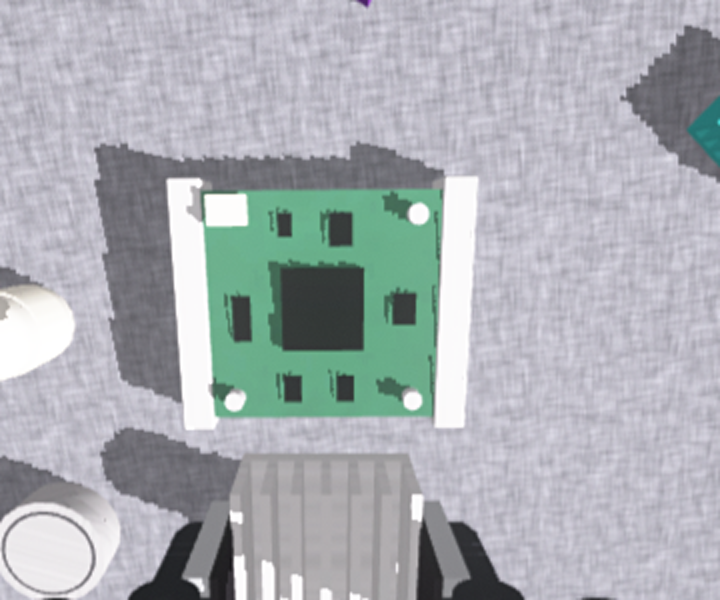

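The picture shows the chip at crop (282–363, 267–350), square to the image. The held sink shows below it: the bottom edge of its near face at v≈455 (u 248–407), and the fin-top corners at (232,505) and (421,505).

```bash
cat > m.py <<'E'
from h import *
np.set_printoptions(precision=1,suppress=True)
p=shot('wrist'); s=ctrl.get_state(); t=np.array(s['eef_pos']); M=R.from_quat(s['tcp_rot']).as_matrix()
g=p['color'].astype(int); m=(g.max(2)<60).astype(np.uint8); m[230:]=0
print('chip',rect(p,m,.034,(281,154)))
gr=((g[:,:,1]-g[:,:,0]>15)).astype(np.uint8); gr[230:]=0; gr=cv2.morphologyEx(gr,cv2.MORPH_CLOSE,np.ones((25,25)))
print('board',rect(p,gr,.030,(281,154)))
f=lambda u,v:(120+u/2-.25,v/2-.25)
for n,c,z in [('base',[(248,455),(407,455)],t[2]-.0277),('top',[(232,505),(421,505)],t[2]-.0027)]:
    w=np.array([unproj(p,f(*q),z) for q in c]); print(n,'in tool',(w-t)@M*1000, np.linalg.norm(w[0]-w[1])*1000)
# rails outer corners
c=[(168,180),(477,178),(464,427),(186,430)]
w=np.array([unproj(p,f(*q),.032) for q in c])*1000; print(w, w.mean(0)); 
a=np.arctan2(*(w[1]-w[0])[[1,0]]),np.arctan2(*(w[2]-w[3])[[1,0]]),np.arctan2(*(w[3]-w[0])[[1,0]]),np.arctan2(*(w[2]-w[1])[[1,0]]);print(np.degrees(a))
E
python3 m.py
```

```text
chip ((566.9268798828125, 192.87440490722656), (34.17454528808594, 33.996944427490234), 84.15229034423828, array([ 261,  135,   40,   40, 1542], dtype=int32), array([566.7, 192.8]))
board ((567.1704711914062, 192.93862915039062), (102.28805541992188, 101.00577545166016), 84.63009643554688, array([  220,    94,   121,   116, 11596], dtype=int32), array([564.3, 193.2]))
base in tool [[ 19.2 -18.1  27.7]
 [ 19.2  20.7  27.7]] 38.75944851049045
top in tool [[ 17.5 -18.6   2.7]
 [ 17.5  20.7   2.7]] 39.22922433453552
[[506.9 134.9  32. ]
 [519.3 262.9  32. ]
 [627.7 253.1  32. ]
 [616.  124.4  32. ]] [567.5 193.8  32. ]
[84.5 84.8 -5.5 -5.2]
```

```bash
python3 -c "
from h import *
plan([.5657,.1919,.085],84.5)"
```

```text
t 5.4 cur ang 84.11 turn [-0.01 -0.09 -0.39] shift [ 36.9  -2.1 112.7] q6 -1.32 F [ 0.2 -0.2 -0.8] op 0.46
```

Converted, 112 mm / 500 = 0.224, 100 mm / 500 = 0.2, -0.4 degrees / 180 = -0.0022.

>>> send_rows(rows="0 0 -0.0022 0.074 -0.004 0.1 -0.3;0 0 -0.0022 0.074 -0.004 0.2 -0.3;0 0 -0.0022 0.074 -0.004 0.224 -0.3;0 0 -0.0022 0.074 -0.004 0.224 -0.3;0 0 -0.0022 0.074 -0.004 0.224 -0.3;0 0 -0.0022 0.074 -0.004 0.224 -0.3")

```text
time: 6.15
eef_pos: [0.5687, 0.1915, 0.0887]
tcp_rot: [0.049, 0.999, 0.0, 0.002]
contact_force: [0.3, -0.3, -0.7]
opening: 0.458
finger_force: 31.5
```

```bash
python3 -c "
from h import *
plan([.5657,.1919,.062],84.5);p=shot('wrist','w4.png');plan([.5657,.1919,.062],84.5)"
```

```text
t 6.15 cur ang 84.44 turn [ 0.06  0.24 -0.06] shift [ 3.2  0.1 26.7] q6 -1.32 F [ 0.3 -0.3 -0.7] op 0.458
t 6.2 cur ang 84.44 turn [ 0.05  0.2  -0.06] shift [ 2.8  0.2 26.3] q6 -1.32 F [ 1.3 -0.5 -1.1] op 0.457
```

View pics/w4.png

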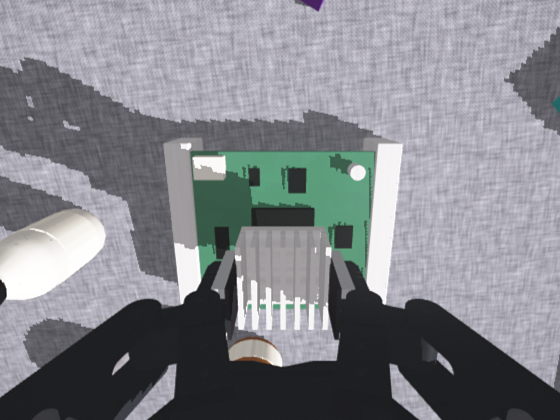

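The chip (u 252–315) and the sink base are aligned in u. I let the arm settle before lowering.

Converted, 12 mm / 500 = 0.024.

>>> send_rows(rows="0 0 0 0 0 0.024 -0.3;0 0 0 0 0 0.024 -0.3;0 0 0 0 0 0.024 -0.3;0 0 0 0 0 0.024 -0.3;0 0 0 0 0 0.024 -0.3;0 0 0 0 0 0.024 -0.3")

```text
time: 6.95
eef_pos: [0.5671, 0.1912, 0.0745]
tcp_rot: [0.048, 0.999, 0.0, 0.0]
contact_force: [0.4, -0.2, -1.0]
opening: 0.462
finger_force: 31.5
```

```bash
python3 -c "
from h import *
plan([.5657,.1919,.062],84.5)"
```

```text
t 6.95 cur ang 84.44 turn [ 0.01  0.02 -0.06] shift [ 1.4  0.5 12.5] q6 -1.32 F [ 0.4 -0.2 -1. ] op 0.462
```

Converted, 12 mm / 500 = 0.024, 1.4 mm / 500 = 0.0028.

>>> send_rows(rows="0 0 0 0.0028 0.001 0.01 -0.3;0 0 0 0.0028 0.001 0.018 -0.3;0 0 0 0.0028 0.001 0.022 -0.3;0 0 0 0.0028 0.001 0.024 -0.3;0 0 0 0.0028 0.001 0.024 -0.3;0 0 0 0.0028 0.001 0.024 -0.3")

```text
time: 7.7
eef_pos: [0.5658, 0.1918, 0.0625]
tcp_rot: [0.049, 0.999, 0.0, 0.0]
contact_force: [-1.0, -0.0, -1.7]
opening: 0.462
finger_force: 31.5
```

```bash
python3 -c "
from h import *
plan([.5657,.1919,.062],84.5)"
```

```text
t 7.7 cur ang 84.44 turn [ 0.01  0.02 -0.06] shift [0.1 0.1 0.5] q6 -1.32 F [-1.  -0.  -1.7] op 0.462
```

Converted, -80 mm / 500 = -0.16, -40 mm / 500 = -0.08.

>>> send_rows(rows="0 0 0 0 0 0.0012 -0.3;0 0 0 0 0 0.002 -0.3;0 0 0 0 0 0.002 -0.3;0 0 0 0 0 0.002 0.05;0 0 0 0 0 0.002 0.3;0 0 0 0 0 0.002 0.3;0 0 0 0 0 -0.08 0.3;0 0 0 0 0 -0.16 0.3")

```text
time: 8.7
eef_pos: [0.5652, 0.1917, 0.1425]
tcp_rot: [0.049, 0.999, -0.0, -0.001]
contact_force: [1.0, -0.2, -0.3]
opening: 0.648
finger_force: 0.0
```

Converted, -60 mm / 500 = -0.12, -40 mm / 500 = -0.08.

>>> send_rows(rows="0 0 0 -0.08 0 -0.12 1;0 0 0 -0.08 0 -0.12 1;0 0 0 -0.08 0 -0.12 1;0 0 0 -0.08 0 -0.12 1")

```text
time: 9.2
eef_pos: [0.6037, 0.1879, 0.1997]
tcp_rot: [0.048, 0.999, -0.0, -0.002]
contact_force: [-0.3, 0.3, -0.1]
opening: 0.998
finger_force: 0.0
```

```bash
cat > v.py <<'E'
from h import *
import sys
n,cam,u0,u1,v0,v1,k=sys.argv[1:8]
plan([.5657,.1919,.062],84.5);p=shot(cam,n+'.png');np.save(n+'.npy',p['extrinsics'])
plan([.5657,.1919,.062],84.5)
a=cv2.imread('pics/'+n+'.png')[int(v0):int(v1),int(u0):int(u1)];cv2.imwrite('pics/'+n+'c.png',cv2.resize(a,None,fx=float(k),fy=float(k),interpolation=cv2.INTER_CUBIC))
E
python3 v.py w5 wrist 200 380 70 230 4
```

```text
t 9.2 cur ang 84.45 turn [-0.06 -0.25 -0.05] shift [ 37.6   0.5 137.9] q6 -1.33 F [-0.3  0.3 -0.1] op 0.998
t 9.25 cur ang 84.45 turn [-0.06 -0.26 -0.05] shift [ 37.6   0.5 137.8] q6 -1.33 F [0.  0.1 0.5] op 1.001
```

View pics/w5c.png

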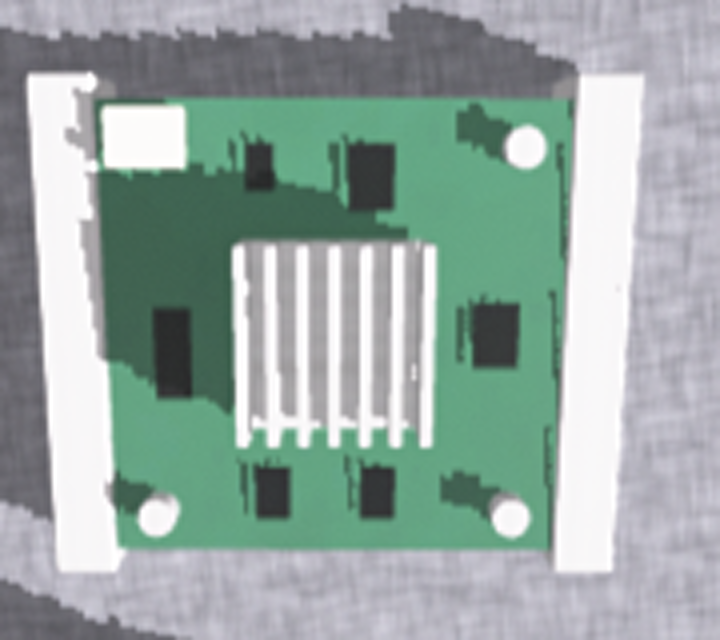

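The sink's fin-top corners are at crop (232,244), (437,244), (433,447) and (236,447). The sink looks square to the board.

```bash
python3 -c "
from h import *
p=shot('wrist')
f=lambda u,v:(200+u/4-.4,70+v/4-.4)
for n,c,z in [('sink',[(232,244),(437,244),(433,447),(236,447)],.059),('rails',[(27,74),(644,74),(612,572),(57,572)],.032),('board',[(97,98),(578,98),(550,549),(117,549)],.030)]:
    w=np.array([unproj(p,f(*q),z) for q in c])*1000; print(n,w.mean(0),np.degrees([np.arctan2(*(w[1]-w[0])[[1,0]]),np.arctan2(*(w[2]-w[3])[[1,0]]),np.arctan2(*(w[3]-w[0])[[1,0]]),np.arctan2(*(w[2]-w[1])[[1,0]])]).round(1))
plan([.53,-.378,.16],84.5)
# fan yaw coarse from wide view later
"
```

```text
sink [565.90386674 193.10309178  59.        ] [84.5 84.5 -5.6 -5.3]
rails [567.17758849 193.10557155  32.        ] [84.5 84.5 -5.7 -5.4]
board [567.01734352 193.22422254  30.        ] [84.5 84.5 -5.8 -6.1]
t 9.3 cur ang 84.45 turn [-0.06 -0.24 -0.05] shift [  18.6 -570.4   40.5] q6 -1.33 F [ 0.1  0.1 -0.5] op 0.997
```

Converted, -480 mm / 500 = -0.96, -420 mm / 500 = -0.84.

>>> send_rows(rows="0 0 0 0.004 -0.12 0 1;0 0 0 0.008 -0.24 0 1;0 0 0 0.012 -0.36 0 1;0 0 0 0.016 -0.48 0 1;0 0 0 0.02 -0.6 0 1;0 0 0 0.024 -0.72 0 1;0 0 0 0.028 -0.84 0 1;0 0 0 0.032 -0.96 0 1")

```text
time: 10.3
eef_pos: [0.5419, -0.2894, 0.201]
tcp_rot: [0.048, 0.999, 0.001, -0.001]
contact_force: [1.4, 0.4, -0.6]
opening: 1.0
finger_force: 0.0
```

Converted, -90 mm / 500 = -0.18, -60 mm / 500 = -0.12.

>>> send_rows(rows="0 0 0 0.004 -0.12 0.02 1;0 0 0 0.006 -0.18 0.08 1;0 0 0 0.006 -0.18 0.12 1;0 0 0 0.006 -0.18 0.12 1;0 0 0 0.006 -0.18 0.12 1;0 0 0 0.006 -0.18 0.12 1")

```text
time: 11.05
eef_pos: [0.5324, -0.377, 0.144]
tcp_rot: [0.048, 0.999, -0.001, 0.001]
contact_force: [-0.3, 0.1, 0.5]
opening: 0.998
finger_force: 0.0
```

```bash
python3 v.py w6 wrist 200 360 140 280 5; python3 -c "
from h import *
p=shot('wrist'); print(proj(p,(.528,-.38,.012)))"
```

```text
t 11.05 cur ang 84.53 turn [-0.09  0.12  0.03] shift [ 21.2 569.6  81.1] q6 -2.25 F [-0.3  0.1  0.5] op 0.998
t 11.1 cur ang 84.53 turn [-0.09  0.11  0.03] shift [ 21.2 569.7  81. ] q6 -2.25 F [-0.4  0.1  0.2] op 1.003
[277.23929288 199.21927424]
```

View pics/w6c.png

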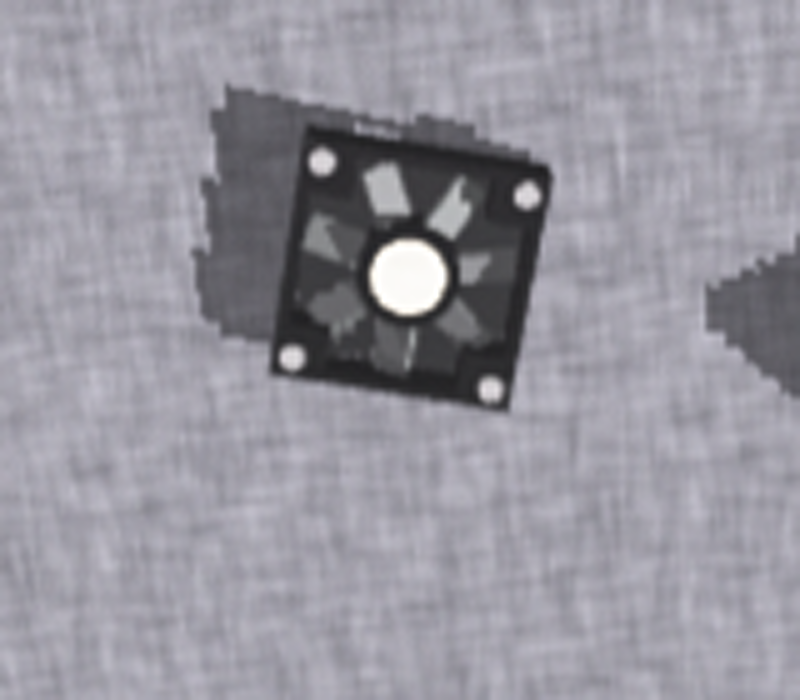

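The fan's screw dots are at crop (322,162), (527,195), (490,390) and (292,358), with the hub at (409,278).

```bash
python3 -c "
from h import *
p=shot('wrist')
f=lambda u,v:(200+u/5-.4,140+v/5-.4)
w=np.array([unproj(p,f(*q),.012) for q in [(322,162),(527,195),(490,390),(292,358)]])*1000; m=w.mean(0)
a=np.degrees([np.arctan2(*(w[1]-w[0])[[1,0]]),np.arctan2(*(w[2]-w[3])[[1,0]]),90+np.arctan2(*(w[3]-w[0])[[1,0]])*1,np.arctan2(*(w[2]-w[1])[[1,0]])])
print(m,a); a=(a[0]+a[1])/2
o=[.0012*np.cos(0),0]
plan([m[0]/1000-.001,m[1]/1000-.001,.045],a)"
```

```text
[ 524.73655871 -376.61403654   12.        ] [  75.31160367   74.93415921 5141.67597269  -14.83903586]
t 11.2 cur ang 84.49 turn [-0.06  0.09  9.37] shift [ 8.3 -1.  98.5] q6 -2.25 F [ 0.2 -0.4  0.2] op 1.0
```

Converted, 98 mm / 500 = 0.196, 50 mm / 500 = 0.1, 9.3 degrees / 180 = 0.0517.

>>> send_rows(rows="0 0 0.0517 0.0166 -0.002 0.1 1;0 0 0.0517 0.0166 -0.002 0.196 1;0 0 0.0517 0.0166 -0.002 0.196 1;0 0 0.0517 0.0166 -0.002 0.196 1;0 0 0.0517 0.0166 -0.002 0.196 1;0 0 0.0517 0.0166 -0.002 0.196 1;0 0 0.0517 0.0166 -0.002 0.196 1")

```text
time: 12.08
eef_pos: [0.5234, -0.3781, 0.0455]
tcp_rot: [0.129, 0.992, -0.001, 0.001]
contact_force: [0.2, -0.5, -0.5]
opening: 1.0
finger_force: 0.0
```

```bash
python3 -c "
from h import *
plan([.5237,-.3776,.0245],75.1)"
```

```text
t 12.07 cur ang 75.14 turn [-0.05  0.09  0.04] shift [-0.1  0.6 21. ] q6 -2.09 F [ 0.2 -0.5 -0.5] op 1.0
```

Converted, 21 mm / 500 = 0.042, 12 mm / 500 = 0.024.

>>> send_rows(rows="0 0 0 0 0.001 0.024 1;0 0 0 0 0.001 0.042 1;0 0 0 0 0.001 0.042 0.3;0 0 0 0 0.001 0.042 -0.3;0 0 0 0 0.001 0.042 -0.3;0 0 0 0 0.001 0.042 -0.3;0 0 0 0 0.001 0.042 -0.3;0 0 0 0 0.001 0.042 -0.3", grip_force=25)

```text
time: 13.08
eef_pos: [0.5232, -0.3774, 0.0237]
tcp_rot: [0.129, 0.992, -0.0, 0.0]
contact_force: [-0.7, -0.7, 2.3]
opening: 0.462
finger_force: 25.3
```

```bash
python3 -c "
from h import *
plan([.5237,-.3776,.2],84.5);plan([.6,.19,.2],84.5)"
```

```text
t 13.07 cur ang 75.14 turn [-0.02  0.03 -9.36] shift [-6.000e-01 -1.000e-01 -1.763e+02] q6 -2.09 F [-0.7 -0.7  2.3] op 0.462
t 13.07 cur ang 75.14 turn [-0.02  0.03 -9.36] shift [  71.2  568.1 -176.5] q6 -2.09 F [-0.7 -0.7  2.3] op 0.462
```

Converted, 320 mm / 500 = 0.64, 260 mm / 500 = 0.52, -9.4 degrees / 180 = -0.0522.

>>> send_rows(rows="0 0 0 0 0 -0.12 -0.3;0 0 0 0 0 -0.24 -0.3;0 0 -0.0278 0 0.04 -0.34 -0.3;0 0 -0.0522 0.01 0.16 -0.354 -0.3;0 0 -0.0522 0.026 0.28 -0.354 -0.3;0 0 -0.0522 0.04 0.4 -0.354 -0.3;0 0 -0.0522 0.056 0.52 -0.354 -0.3;0 0 -0.0522 0.072 0.64 -0.354 -0.3")

```text
time: 14.08
eef_pos: [0.5701, -0.0567, 0.2003]
tcp_rot: [0.048, 0.999, 0.0, 0.0]
contact_force: [1.2, -0.6, -0.7]
opening: 0.461
finger_force: 25.5
```

```bash
python3 -c "
from h import *
plan([.600,.1919,.2],84.5)"
```

```text
t 14.07 cur ang 84.52 turn [0.   0.01 0.02] shift [ -6.  250.4   0.3] q6 -1.75 F [ 1.2 -0.6 -0.7] op 0.461
```

Converted, 250 mm / 500 = 0.5, 235 mm / 500 = 0.47.

>>> send_rows(rows="0 0 0 -0.002 0.12 0 -0.3;0 0 0 -0.006 0.24 0 -0.3;0 0 0 -0.008 0.36 0 -0.3;0 0 0 -0.012 0.47 0 -0.3;0 0 0 -0.012 0.5 0 -0.3;0 0 0 -0.012 0.5 0 -0.3;0 0 0 -0.012 0.5 0 -0.3")

```text
time: 14.95
eef_pos: [0.6, 0.1881, 0.2001]
tcp_rot: [0.048, 0.999, -0.0, -0.0]
contact_force: [-0.2, -0.3, 0.1]
opening: 0.457
finger_force: 25.5
```

```bash
python3 v.py w7 wrist 180 390 60 300 2.5; python3 -c "
from h import *
plan([.5652,.1919,.105],84.5)"
```

```text
t 14.95 cur ang 84.46 turn [-0.04 -0.03 -0.04] shift [ 34.5   0.5 138.1] q6 -1.33 F [-0.2 -0.3  0.1] op 0.457
t 15.0 cur ang 84.44 turn [-0.03 -0.02 -0.06] shift [ 34.6   0.6 138.2] q6 -1.33 F [ 0.1 -0.3  0.8] op 0.458
t 15.0 cur ang 84.44 turn [-0.03 -0.02 -0.06] shift [35.1  0.6 95.2] q6 -1.33 F [ 0.1 -0.3  0.8] op 0.458
```

View pics/w7c.png

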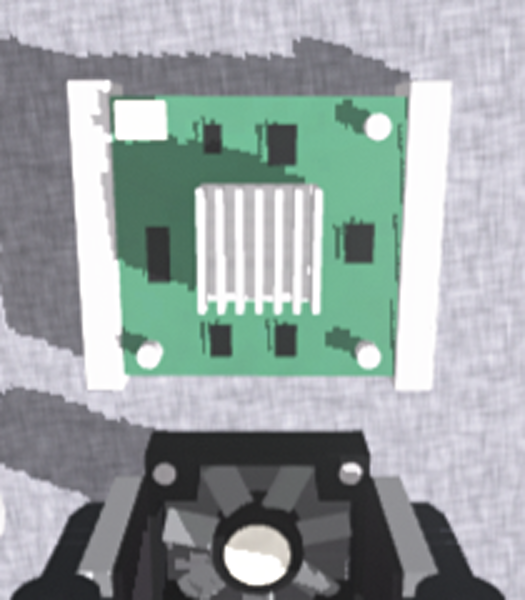

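The fan is held level: hub at crop (256,553), screws at (164,473) and (351,473). The sink top is at (195–323, 187–313).

```bash
python3 -c "
from h import *
p=shot('wrist'); s=ctrl.get_state(); t=np.array(s['eef_pos']); M=R.from_quat(s['tcp_rot']).as_matrix()
f=lambda u,v:(180+u/2.5-.3,60+v/2.5-.3)
print(((unproj(p,f(256,553),t[2]-.0117)-t)@M*1000).round(2),[((unproj(p,f(*q),t[2]-.0117)-t)@M*1000).round(2) for q in [(164,473),(351,473)]])
w=np.array([unproj(p,f(*q),.059) for q in [(195,187),(323,187),(321,313),(197,313)]])*1000; print(w.mean(0))
plan([.5652,.1919,.105],84.5)"
```

```text
[-0.88  0.97 11.7 ] [array([ 15.07, -15.39,  11.71]), array([15.12, 17.84, 11.7 ])]
[565.99588574 192.98120865  59.        ]
t 15.05 cur ang 84.42 turn [-0.02 -0.01 -0.08] shift [35.2  0.6 95.3] q6 -1.33 F [-0.7  0.2 -0.4] op 0.462
```

Converted, 95 mm / 500 = 0.19, 90 mm / 500 = 0.18.

>>> send_rows(rows="0 0 0 0.0706 0.0014 0.1 -0.3;0 0 0 0.0706 0.0014 0.18 -0.3;0 0 0 0.0706 0.0014 0.19 -0.3;0 0 0 0.0706 0.0014 0.19 -0.3;0 0 0 0.0706 0.0014 0.19 -0.3;0 0 0 0.0706 0.0014 0.19 -0.3;0 0 0 0.0706 0.0014 0.19 -0.3;0 0 0 0.0706 0.0014 0.19 -0.3")

```text
time: 16.05
eef_pos: [0.5652, 0.1937, 0.1057]
tcp_rot: [0.048, 0.999, 0.0, 0.0]
contact_force: [-0.5, -0.6, 0.1]
opening: 0.459
finger_force: 25.5
```

```bash
python3 -c "
from h import *
plan([.565,.1919,.083],84.5)"
```

```text
t 16.05 cur ang 84.55 turn [0.01 0.03 0.05] shift [ 0.  -1.9 22.7] q6 -1.32 F [-0.5 -0.6  0.1] op 0.459
```

Converted, 21 mm / 500 = 0.042, 20 mm / 500 = 0.04.

>>> send_rows(rows="0 0 0 0 -0.0036 0.02 -0.3;0 0 0 0 -0.0036 0.032 -0.3;0 0 0 0 -0.0036 0.04 -0.3;0 0 0 0 -0.0036 0.042 -0.3;0 0 0 0 -0.0036 0.042 -0.3;0 0 0 0 -0.0036 0.042 -0.3;0 0 0 0 -0.0036 0.042 -0.3")

```text
time: 16.92
eef_pos: [0.565, 0.1919, 0.0846]
tcp_rot: [0.048, 0.999, 0.0, 0.0]
contact_force: [-0.5, -0.3, 0.5]
opening: 0.459
finger_force: 25.5
```

```bash
python3 -c "
from h import *
plan([.565,.1919,.083],84.5)"
```

```text
t 16.93 cur ang 84.54 turn [0.01 0.03 0.04] shift [ 0.  -0.   1.6] q6 -1.32 F [-0.5 -0.3  0.5] op 0.459
```

>>> send_rows(rows="0 0 0 0 0 0.002 -0.3;0 0 0 0 0 0.0034 -0.3;0 0 0 0 0 0.0034 -0.3;0 0 0 0 0 0.0034 0.05;0 0 0 0 0 0.0034 0.3;0 0 0 0 0 0.0034 0.3;0 0 0 0 0 -0.06 0.3;0 0 0 0 0 -0.14 0.3")

```text
time: 17.92
eef_pos: [0.5639, 0.1916, 0.1537]
tcp_rot: [0.048, 0.999, -0.0, -0.002]
contact_force: [0.4, -0.3, -0.2]
opening: 0.651
finger_force: 0.0
```

Converted, -48 mm / 500 = -0.096, -40 mm / 500 = -0.08.

>>> send_rows(rows="0 0 0 -0.08 0 -0.096 1;0 0 0 -0.08 0 -0.096 1;0 0 0 -0.08 0 -0.096 1;0 0 0 -0.08 0 -0.096 1")

```text
time: 18.42
eef_pos: [0.603, 0.188, 0.2]
tcp_rot: [0.047, 0.999, -0.0, -0.002]
contact_force: [-0.8, -0.7, -0.6]
opening: 1.002
finger_force: 0.0
```

```bash
python3 v.py w8 wrist 200 380 70 230 4
```

```text
t 18.43 cur ang 84.56 turn [-0.05 -0.24  0.06] shift [ 37.    0.5 138.2] q6 -1.33 F [-0.8 -0.7 -0.6] op 1.002
t 18.48 cur ang 84.56 turn [-0.05 -0.22  0.06] shift [ 37.1   0.4 138.3] q6 -1.33 F [ 0.3 -0.1 -0. ] op 0.999
```

View pics/w8c.png

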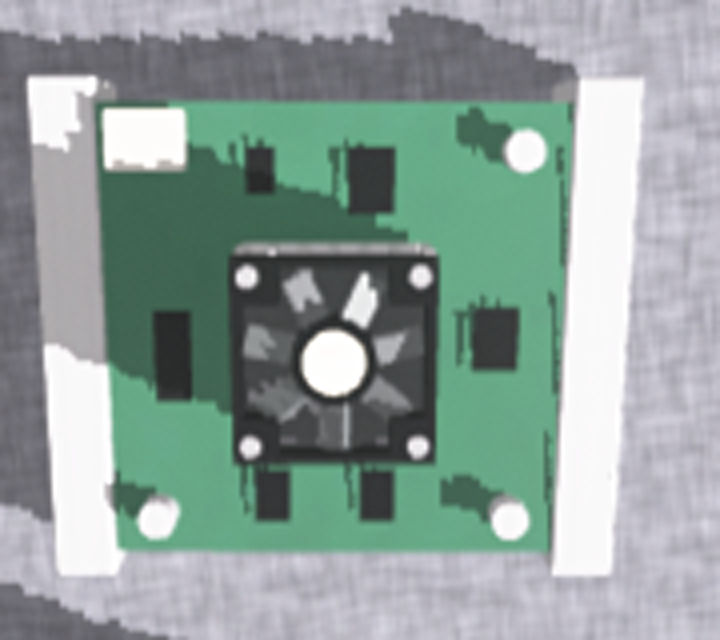

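The fan sits centred and square on the sink. Next is the solder reel.

```bash
python3 -c "
from h import *
plan([.46,-.04,.17],-5.5)"
```

```text
t 18.48 cur ang 84.56 turn [  0.14  -0.22 -89.94] shift [ 120.7 -240.6   30.8] q6 -1.33 F [ 0.3 -0.1 -0. ] op 0.999
```

Converted, -241 mm / 500 = -0.482, -120 mm / 500 = -0.24, 88 degrees / 180 = 0.4889.

>>> send_rows(rows="0 0 0.0611 0.04 -0.08 0 1;0 0 0.1222 0.08 -0.16 0 1;0 0 0.1833 0.12 -0.24 0 1;0 0 0.2444 0.16 -0.32 0.02 1;0 0 0.3056 0.2 -0.4 0.04 1;0 0 0.3667 0.242 -0.482 0.062 1;0 0 0.4278 0.242 -0.482 0.062 1;0 0 0.4889 0.242 -0.482 0.062 1")

```text
time: 19.48
eef_pos: [0.4599, -0.0405, 0.17]
tcp_rot: [0.718, 0.696, -0.001, -0.001]
contact_force: [0.5, -0.4, 0.1]
opening: 1.004
finger_force: 0.0
```

```bash
python3 -c "
from h import *
plan([.46,-.04,.17],-5.5);p=shot('wrist','w9.png');g=p['color'].astype(int)
for d in ctrl.look_for(p,'solder_reel')[:2]:
    w=toworld(p,d['position']);print(d['p'],w,proj(p,w))
plan([.46,-.04,.17],-5.5)"
```

```text
t 19.48 cur ang -1.84 turn [-0.13 -0.04  3.66] shift [0.5 0.1 0. ] q6 -0.28 F [ 0.5 -0.4  0.1] op 1.004
0.89 [ 0.44420179 -0.02483574  0.041164  ] [263.62855487 187.24195464]
0.59 [ 0.52944991 -0.17387791  0.01897033] [358.44493341 326.6484461 ]
t 19.57 cur ang -1.41 turn [-0.11 -0.03  4.09] shift [ 0.2 -0.3  0.3] q6 -0.28 F [0.2 0.3 0.4] op 1.001
```

View pics/w9.png

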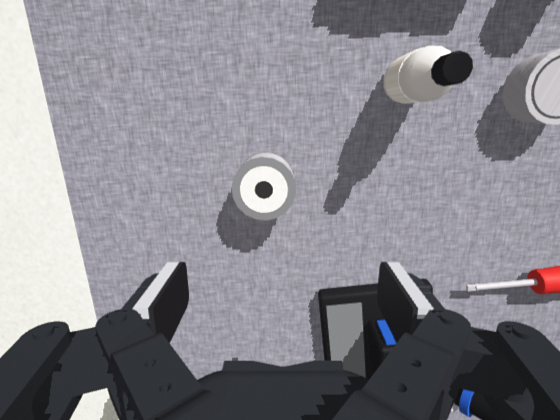

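The reel is seen from above with its hole at (263,189). The bottle is at (430,70), well clear.

```bash
python3 -c "
from h import *
p=shot('wrist');g=p['color'].astype(int); m=(g.max(2)<70).astype(np.uint8)[:240]
n,l,st,c=cv2.connectedComponentsWithStats(m)
i=min(range(1,n),key=lambda k:np.hypot(*(c[k]-[263,189]))); print(c[i],st[i]); w=unproj(p,c[i],.038); print(w)
plan([w[0],w[1],.07],-5.5)"
```

```text
[263.04390244 189.59512195] [255 182  17  16 205]
[ 0.4437834  -0.02734977  0.038     ]
t 19.62 cur ang -1.23 turn [-0.1  -0.02  4.27] shift [ 12.3 -16.8 100.5] q6 -0.29 F [0.4 0.4 0.4] op 1.001
```

Converted, 145 mm / 500 = 0.29, 130 mm / 500 = 0.26, 4.4 degrees / 180 = 0.0244.

>>> send_rows(rows="0 0 0.0244 0.0246 -0.035 0.1 1;0 0 0.0244 0.0246 -0.035 0.2 1;0 0 0.0244 0.0246 -0.035 0.2 1;0 0 0.0244 0.0246 -0.035 0.2 1;0 0 0.0244 0.0246 -0.035 0.2 1;0 0 0.0244 0.0246 -0.035 0.26 1;0 0 0.0244 0.0246 -0.035 0.29 1;0 0 0.0244 0.0246 -0.035 0.29 1")

```text
time: 20.62
eef_pos: [0.4438, -0.0276, 0.0261]
tcp_rot: [0.742, 0.67, -0.0, -0.001]
contact_force: [0.6, -0.2, 1.3]
opening: 0.999
finger_force: 0.0
```

>>> send_rows(rows="0 0 0 0 0 0 1;0 0 0 0 0 0 0.4;0 0 0 0 0 0 0;0 0 0 0 0 0 0;0 0 0 0 0 0 0;0 0 0 0 0 0 0", grip_force=40)

```text
time: 21.38
eef_pos: [0.4448, -0.0278, 0.0273]
tcp_rot: [0.742, 0.67, 0.0, 0.0]
contact_force: [-1.9, 1.1, 5.3]
opening: 0.585
finger_force: 40.5
```

```bash
python3 -c "
from h import *
plan([.4438,-.0273,.17],-5.5)
plan([.577,.3025,.17],-5.5)"
```

```text
t 21.38 cur ang -5.8 turn [ 0.06  0.01 -0.3 ] shift [   0.4   -0.8 -142.7] q6 -0.19 F [-1.9  1.1  5.3] op 0.585
t 21.38 cur ang -5.8 turn [ 0.06  0.01 -0.3 ] shift [ 341.9   98.4 -142.7] q6 -0.19 F [-1.9  1.1  5.3] op 0.585
```

>>> send_rows(rows="0 0 0 0 0 -0.06 0;0 0 0 0 0 -0.17 0;0 0 0 0.04 0.01 -0.286 0;0 0 0 0.15 0.042 -0.286 0;0 0 0 0.26 0.074 -0.286 0;0 0 0 0.37 0.106 -0.286 0;0 0 0 0.48 0.138 -0.286 0;0 0 0 0.59 0.17 -0.286 0")

```text
time: 22.38
eef_pos: [0.5583, 0.259, 0.1683]
tcp_rot: [0.742, 0.671, -0.001, -0.0]
contact_force: [0.7, -0.8, -1.7]
opening: 0.583
finger_force: 42.3
```

Converted, 46 mm / 500 = 0.092, 40 mm / 500 = 0.08.

>>> send_rows(rows="0 0 0 0.08 0.026 0 0;0 0 0 0.092 0.028 0 0;0 0 0 0.092 0.028 0 0;0 0 0 0.092 0.028 0 0")

```text
time: 22.88
eef_pos: [0.5765, 0.3004, 0.1688]
tcp_rot: [0.742, 0.67, -0.001, -0.0]
contact_force: [-0.4, -0.7, -2.7]
opening: 0.587
finger_force: 42.3
```

```bash
python3 -c "
from h import *
plan([.5775,.3022,.045],-5.5)"
```

```text
t 22.88 cur ang -5.86 turn [-0.07  0.05 -0.36] shift [  2.    1.  123.8] q6 0.43 F [-0.4 -0.7 -2.7] op 0.587
```

Converted, 138 mm / 500 = 0.276, 132 mm / 500 = 0.264.

>>> send_rows(rows="0 0 0 0.004 0.002 0.1 0;0 0 0 0.004 0.002 0.2 0;0 0 0 0.004 0.002 0.248 0;0 0 0 0.004 0.002 0.248 0;0 0 0 0.004 0.002 0.248 0;0 0 0 0.004 0.002 0.264 0;0 0 0 0.004 0.002 0.276 0;0 0 0 0.004 0.002 0.276 0")

```text
time: 23.88
eef_pos: [0.5778, 0.3034, 0.0308]
tcp_rot: [0.742, 0.67, -0.001, -0.0]
contact_force: [1.1, 0.4, -2.6]
opening: 0.586
finger_force: 42.4
```

```bash
python3 -c "
from h import *
plan([.5775,.3022,.0273],-5.5)"
```

```text
t 23.88 cur ang -5.8 turn [-0.07  0.03 -0.3 ] shift [-1.2 -0.1  3.5] q6 0.43 F [ 1.1  0.4 -2.6] op 0.586
```

Converted, 3.5 mm / 500 = 0.007, 2 mm / 500 = 0.004.

>>> send_rows(rows="0 0 0 -0.0014 0 0.004 0;0 0 0 -0.0014 0 0.007 0;0 0 0 -0.0014 0 0.007 0;0 0 0 -0.0014 0 0.007 0;0 0 0 -0.0014 0 0.007 0")

```text
time: 24.5
eef_pos: [0.5783, 0.3028, 0.0279]
tcp_rot: [0.742, 0.67, 0.0, 0.0]
contact_force: [-1.2, -0.3, -1.1]
opening: 0.583
finger_force: 42.4
```

>>> send_rows(rows="0 0 0 0 0 0 0.4;0 0 0 0 0 0 0.6;0 0 0 0 0 0 0.6;0 0 0 0 0 -0.08 0.6;0 0 0 0 0 -0.18 0.6;0 0 0 0 0 -0.28 1;0 0 0 0 0 -0.32 1;0 0 0 0 0 -0.32 1")

```text
time: 25.5
eef_pos: [0.5789, 0.3031, 0.1894]
tcp_rot: [0.742, 0.67, 0.002, 0.001]
contact_force: [-0.2, 1.1, 0.0]
opening: 1.001
finger_force: 0.0
```

```bash
python3 -c "
from h import *
plan([.672,.044,.17],-5.5)
p=shot('wrist','w10.png');g=p['color'].astype(int); m=(g.max(2)<70).astype(np.uint8)[:240]
n,l,st,c=cv2.connectedComponentsWithStats(m); q=proj(p,(.5775,.3024,.038))
i=min([k for k in range(1,n) if st[k,4]>40],key=lambda k:np.hypot(*(c[k]-q))); print(q,c[i],st[i]); print(unproj(p,c[i],.038))
"
```

```text
t 25.5 cur ang -5.8 turn [ 0.17 -0.08 -0.3 ] shift [-248.4  118.7   19.5] q6 0.43 F [-0.2  1.1  0. ] op 1.001
[281.56551984 199.17152572] [281.22292994 198.2611465 ] [274 192  15  14 157]
[0.57728592 0.30324845 0.038     ]
```

The reel is at (577, 303) mm as intended. Now the tin.

Converted, -245 mm / 500 = -0.49, 119 mm / 500 = 0.238, -85 degrees / 180 = -0.4722.

>>> send_rows(rows="0 0 -0.0594 -0.09 0.04 0 1;0 0 -0.1189 -0.18 0.08 0 1;0 0 -0.1778 -0.27 0.12 0 1;0 0 -0.2378 -0.36 0.16 0.01 1;0 0 -0.2972 -0.44 0.2 0.02 1;0 0 -0.3556 -0.49 0.238 0.03 1;0 0 -0.4167 -0.49 0.238 0.04 1;0 0 -0.4722 -0.49 0.238 0.04 1")

```text
time: 26.55
eef_pos: [0.6698, 0.0463, 0.1628]
tcp_rot: [0.092, 0.996, -0.0, -0.004]
contact_force: [0.3, -0.0, -0.5]
opening: 1.002
finger_force: 0.0
```

Converted, -5.6 degrees / 180 = -0.0311.

>>> send_rows(rows="0 0 -0.0311 0 0 0 1;0 0 -0.0311 0 0 0 1;0 0 -0.0311 0 0 0 1")

```text
time: 26.92
eef_pos: [0.6709, 0.0471, 0.1658]
tcp_rot: [0.046, 0.999, 0.0, -0.002]
contact_force: [-0.4, -0.1, -1.0]
opening: 0.999
finger_force: 0.0
```

```bash
python3 -c "
from h import *
p=shot('wrist','w11.png')
g=cv2.cvtColor(p['color'],cv2.COLOR_RGB2GRAY)
for d in ctrl.look_for(p,'paste_tin')[:2]:
    w=toworld(p,d['position']);print(d['p'],w,proj(p,w))
c=cv2.HoughCircles(cv2.medianBlur(g,5),cv2.HOUGH_GRADIENT,1,20,param1=100,param2=20,minRadius=18,maxRadius=55)
print(None if c is None else [(q,unproj(p,q[:2],.028)[:2]) for q in c[0][:5]])
plan([.672,.044,.17],85)
a=cv2.imread('pics/w11.png');cv2.imwrite('pics/w11c.png',a)"
```

```text
0.63 [0.67187517 0.04334496 0.03127438] [276.64175842 205.35657524]
[(array([277.5, 203.5,  34.4], dtype=float32), array([0.6712999 , 0.04406026])), (array([429.5, 214.5,  32.1], dtype=float32), array([0.69247959, 0.1703352 ])), (array([278.5,  56.5,  29.2], dtype=float32), array([0.55977237, 0.05546611])), (array([411.5, 198.5,  30.1], dtype=float32), array([0.67708236, 0.1549503 ])), (array([504.5,  39.5,  28.9], dtype=float32), array([0.56336999, 0.21911821]))]
t 27.02 cur ang 84.75 turn [-0.   -0.09 -0.25] shift [-0.9 -3.  -3.2] q6 -1.56 F [-0.1  0.3  0.3] op 0.999
```

View pics/w11.png

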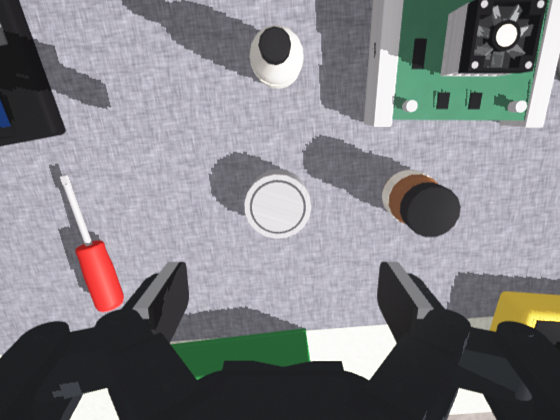

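The tin's ring is centred at (278,206), the jar body is right of (385,195), and the screwdriver tip is at (65,180). Both fingers have room.

```bash
python3 -c "
from h import *
p=shot('wrist');print(unproj(p,(278,206),.028));plan([.672,.043,.06],85)"
```

```text
[0.67455568 0.04420158 0.028     ]
t 27.07 cur ang 84.76 turn [ 0.   -0.05 -0.24] shift [ -0.9  -4.1 107.3] q6 -1.56 F [ 0.1 -0.2  0.7] op 0.995
```

Converted, 140 mm / 500 = 0.28, 107 mm / 500 = 0.214.

>>> send_rows(rows="0 0 0 -0.002 -0.008 0.1 1;0 0 0 -0.002 -0.008 0.2 1;0 0 0 -0.002 -0.008 0.214 1;0 0 0 -0.002 -0.008 0.214 1;0 0 0 -0.002 -0.008 0.25 1;0 0 0 -0.002 -0.008 0.276 1;0 0 0 -0.002 -0.008 0.28 1;0 0 0 -0.002 -0.008 0.28 1")

```text
time: 28.08
eef_pos: [0.6724, 0.043, 0.0277]
tcp_rot: [0.045, 0.999, 0.0, -0.0]
contact_force: [0.3, 2.0, 0.0]
opening: 0.999
finger_force: 0.0
```

>>> send_rows(rows="0 0 0 0 0 0 0.8;0 0 0 0 0 0 0.4;0 0 0 0 0 0 0.1;0 0 0 0 0 0 0.1;0 0 0 0 0 0 0.1;0 0 0 0 0 0 0.1", grip_force=30)

```text
time: 28.82
eef_pos: [0.673, 0.0429, 0.0286]
tcp_rot: [0.045, 0.999, -0.0, 0.001]
contact_force: [-0.1, -0.1, 4.0]
opening: 0.636
finger_force: 32.3
```

```bash
python3 -c "
from h import *
plan([.672,.043,.2],85);plan([.60,-.18,.2],85)"
```

```text
t 28.82 cur ang 84.79 turn [ 0.    0.08 -0.21] shift [   0.8    0.  -171.4] q6 -1.57 F [-0.1 -0.1  4. ] op 0.636
t 28.82 cur ang 84.79 turn [ 0.    0.08 -0.21] shift [  52.3 -228.6 -171.5] q6 -1.57 F [-0.1 -0.1  4. ] op 0.636
```

>>> send_rows(rows="0 0 0 0 0 -0.1 0.1;0 0 0 0 0 -0.22 0.1;0 0 0 0 0 -0.344 0.1;0 0 0 0.054 -0.108 -0.35 0.1;0 0 0 0.108 -0.216 -0.35 0.1;0 0 0 0.162 -0.324 -0.35 0.1;0 0 0 0.216 -0.432 -0.35 0.1;0 0 0 0.242 -0.49 -0.35 0.1")

```text
time: 29.82
eef_pos: [0.5274, -0.1918, 0.2015]
tcp_rot: [0.047, 0.999, 0.0, -0.001]
contact_force: [0.5, 0.6, -0.7]
opening: 0.636
finger_force: 32.3
```

>>> send_rows(rows="0 0 0 0 0 0 0.1;0 0 0 0 0 0 0.1")

```text
time: 30.08
eef_pos: [0.5295, -0.1895, 0.202]
tcp_rot: [0.045, 0.999, 0.001, -0.001]
contact_force: [0.8, -0.0, -0.8]
opening: 0.639
finger_force: 32.3
```

```bash
python3 v.py w12 wrist 130 430 60 300 2.5
```

```text
t 30.07 cur ang 84.79 turn [ 0.06 -0.07  0.29] shift [ -1.6 382.9 140.4] q6 -2.0 F [ 0.8 -0.  -0.8] op 0.639
t 30.12 cur ang 84.84 turn [ 0.05 -0.05  0.34] shift [ -1.6 382.6 140.5] q6 -2.0 F [ 0.7 -0.4 -0.5] op 0.635
```

View pics/w12c.png

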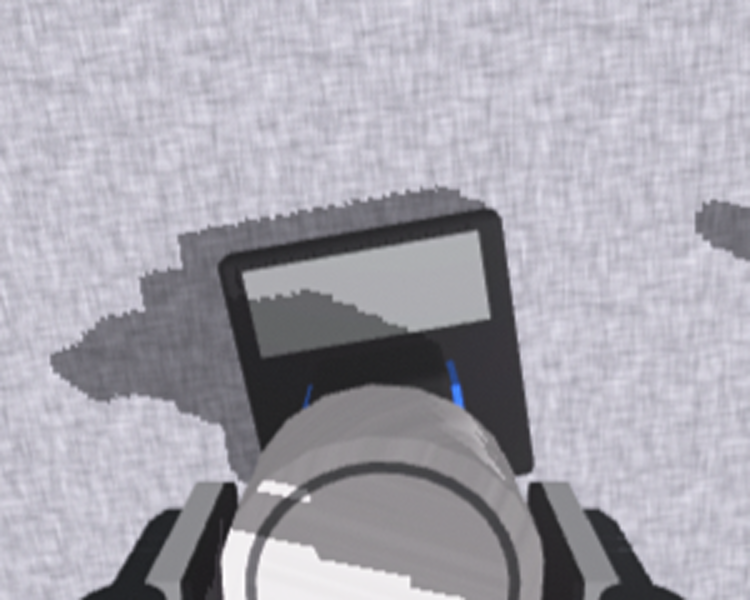

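The stand base's front edge runs from crop (222,260) to (497,209), and its right side runs down to (533,470).

```bash
cat > t.py <<'E'
from h import *
p=shot('wrist')
f=lambda u,v:(130+u/2.5-.3,60+v/2.5-.3)
for z in (0,.018):
    a,b,c,d=[unproj(p,f(*q),z)[:2]*1000 for q in [(220,260),(497,208),(533,470),(262,448)]]
    e=b-a; print(z,a,b,np.linalg.norm(e),'ang',np.degrees(np.arctan2(e[1],e[0])),np.degrees(np.arctan2(*(c-b)[::-1])),np.degrees(np.arctan2(*(d-a)[::-1])))
    m=(a+b)/2; n=np.array([-e[1],e[0]])/np.linalg.norm(e); tgt=m+n*48; print('mid',m,'tin target',tgt)
E
python3 t.py
```

```text
0 [ 502.57965321 -250.55356636] [ 491.87022565 -139.00604372] 112.06043746294485 ang 95.4840308878801 5.142951975758749 4.2525949637047535
mid [ 497.22493943 -194.77980504] tin target [ 449.44464152 -199.36708432]
0.018 [ 499.94720438 -246.70019087] [ 489.83494835 -141.37270231] 105.8118025993188 ang 95.48403088788011 5.14295197575873 4.252594963704744
mid [ 494.89107636 -194.03644659] tin target [ 447.11077845 -198.62372587]
```

```bash
python3 -c "
from h import *
plan([.4471,-.2003,.06],95.2)"
```

```text
t 30.18 cur ang 84.87 turn [  0.04  -0.04 -10.33] shift [ 81.4 -18.8 142.4] q6 -2.0 F [-0.1  0.4 -0.9] op 0.636
```

Converted, 142 mm / 500 = 0.284, 81.4 mm / 500 = 0.1628, -10.3 degrees / 180 = -0.0572.

>>> send_rows(rows="0 0 -0.0278 0.1 -0.02 0 0.1;0 0 -0.0572 0.1628 -0.0376 0 0.1;0 0 -0.0572 0.1628 -0.0376 0.08 0.1;0 0 -0.0572 0.1628 -0.0376 0.2 0.1;0 0 -0.0572 0.1628 -0.0376 0.284 0.1;0 0 -0.0572 0.1628 -0.0376 0.284 0.1;0 0 -0.0572 0.1628 -0.0376 0.284 0.1;0 0 -0.0572 0.1628 -0.0376 0.284 0.1")

```text
time: 31.18
eef_pos: [0.4488, -0.2024, 0.0634]
tcp_rot: [-0.045, 0.999, -0.002, 0.002]
contact_force: [0.1, 0.5, -0.6]
opening: 0.639
finger_force: 32.3
```

```bash
python3 -c "
from h import *
plan([.4471,-.2003,.0286],95.2)"
```

```text
t 31.18 cur ang 95.13 turn [-0.19  0.22 -0.07] shift [ 1.7  2.3 34.8] q6 -2.29 F [ 0.1  0.5 -0.6] op 0.639
```

Converted, 31 mm / 500 = 0.062, 30 mm / 500 = 0.06.

>>> send_rows(rows="0 0 0 0.002 0.003 0.03 0.1;0 0 0 0.002 0.003 0.052 0.1;0 0 0 0.002 0.003 0.06 0.1;0 0 0 0.002 0.003 0.06 0.1;0 0 0 0.002 0.003 0.062 0.1;0 0 0 0.002 0.003 0.062 0.1;0 0 0 0.002 0.003 0.062 0.1")

```text
time: 32.05
eef_pos: [0.446, -0.2001, 0.0301]
tcp_rot: [-0.044, 0.999, -0.0, 0.0]
contact_force: [-0.2, -0.7, -1.1]
opening: 0.634
finger_force: 32.3
```

```bash
python3 -c "
from h import *
plan([.4471,-.2003,.0286],95.2)"
```

```text
t 32.05 cur ang 95.1 turn [-0.02  0.02 -0.1 ] shift [-1.1 -0.3  1.5] q6 -2.29 F [-0.2 -0.7 -1.1] op 0.634
```

Lower the last bit, release, retreat upward, and back the arm off to view everything.

Converted, -100 mm / 500 = -0.2, 1.5 mm / 500 = 0.003.

>>> send_rows(rows="0 0 0 -0.002 0 0.002 0.1;0 0 0 -0.002 0 0.003 0.1;0 0 0 -0.002 0 0.003 0.1;0 0 0 -0.002 0 0.003 0.5;0 0 0 -0.002 0 0.003 0.65;0 0 0 -0.002 0 0.003 0.65;0 0 0 -0.002 0 -0.08 0.65;0 0 0 -0.002 0 -0.2 0.65")

```text
time: 33.05
eef_pos: [0.4454, -0.199, 0.1289]
tcp_rot: [-0.044, 0.999, 0.002, -0.002]
contact_force: [-0.0, 0.3, -0.6]
opening: 0.819
finger_force: 0.0
```

Converted, -100 mm / 500 = -0.2, -60 mm / 500 = -0.12.

>>> send_rows(rows="0 0 0 -0.06 0 -0.12 1;0 0 0 -0.12 0 -0.2 1;0 0 0 -0.12 0 -0.2 1;0 0 0 -0.12 0 -0.2 1")

```text
time: 33.55
eef_pos: [0.5059, -0.1942, 0.2287]
tcp_rot: [-0.045, 0.999, 0.0, -0.001]
contact_force: [0.2, -1.0, -1.1]
opening: 1.0
finger_force: 0.0
```

```bash
python3 -c "
from h import *
np.set_printoptions(precision=3,suppress=True)
p=shot('wrist','w13.png'); plan([.45,-.2,.2])
for d in ctrl.look_for(p,'paste_tin')[:1]:
    w=toworld(p,d['position']);print(d['p'],w,proj(p,w))
q=shot('top','top1.png')
for t in 'heat_sink fan solder_reel paste_tin flux_bottle jar screwdriver'.split():
    for d in ctrl.look_for(q,t)[:2]:
        w=toworld(q,d['position']); print(t,round(d['p'],2),w)
a=cv2.imread('pics/w13.png')[0:300,100:460]
b=cv2.imread('pics/top1.png')[90:290,100:470]
h=560
cv2.imwrite('pics/fin.png',np.hstack([cv2.resize(a,(360,300)),cv2.resize(b,(440,300))]) )"
```

```text
t 33.6 cur ang 95.09 turn [ 0.12 -0.18  0.  ] shift [55.5 -1.1 27.9] q6 -2.21 F [ 0.2 -0.3 -0.7] op 0.999
0.66 [ 0.45  -0.199  0.031] [280.823 128.775]
heat_sink 0.9 [0.438 0.45  0.019]
heat_sink 0.88 [0.414 0.218 0.013]
fan 0.53 [0.569 0.192 0.066]
fan 0.26 [ 0.718 -0.137  0.027]
solder_reel 0.76 [0.574 0.292 0.042]
paste_tin 0.79 [ 0.438 -0.187  0.029]
flux_bottle 0.7 [0.561 0.049 0.063]
```

View pics/fin.png

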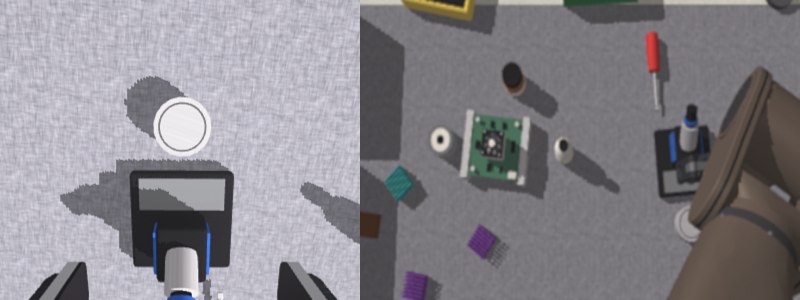

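The tin is at (182,127), in line with the stand (u 130–233, front edge v≈171). Reel, fan stack, bottle, jar and screwdriver are all in place. I check the tin gap by number.

```bash
python3 -c "
from h import *
p=shot('wrist'); a=unproj(p,(282,127),.028);print(a,[unproj(p,(281.5,v),0)[:2]-a[:2] for v in (170,172)])
plan([.45,-.2,.2])"
```

```text
[ 0.44941273 -0.19886417  0.028     ] [array([0.04711392, 0.00364131]), array([0.04931867, 0.00383836])]
t 34.1 cur ang 95.09 turn [ 0.01 -0.01  0.  ] shift [56.8 -0.4 29.7] q6 -2.21 F [-0.1 -0.   0.2] op 1.002
```

The tin centre is about 48 mm in front of the stand, which leaves the 20 mm gap asked for. The arm is clear, so I hand in.

```bash
python3 -c "
from plant import ctrl
print(ctrl.sign_off())"
```

```text
the job is handed in; nothing more can be done
None
```

The job is handed in at about 34 s of the 106 s allowed: the heat sink is square on the chip within about 1 mm, the fan is on top of it, the reel and the tin each stand about 2 cm clear as asked, and the bottle, jar and screwdriver were left alone.

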